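# Bring the bearing to the blow-off nozzle

## Robot

A 6-joint arm with a two-finger parallel gripper is mounted at the origin on a cart in front of the work surface, level with it; the furniture and walls round the work are solid. World frame = base frame: x ahead of the robot, y to its left, z up, the work surface at z = 0. Lengths are in m, angles in rad, forces in N, time in s.
With the tool pointing down it reaches from about 0.35 to 1 m from the base axis. Payload 7.1 kg.
Tool frame: the origin (TCP) lies at the centre of the arm's flange, where the gripper is bolted on; the fingertips stand 173 mm ahead of it and the grasp point (between the pads) lies 155 mm ahead of it; z points along the fingers, y is the line along which they close (so a half turn about z gives the same grasp; the last joint's range is limited). The gripper opens to 85 mm and grips with 20 to 120 N. Pads are 22 mm wide; open, the fingers measure 114 mm over their backs; the gripper's body (76 mm by 85 mm) begins 54 mm behind the grasp point. The pads swing forward as they close: fully open they stand 13 mm farther back than shut.
Start: joints at [-1.314, 0.423, 1.63, -0, 1.089, -0.019], TCP at [0.17, -0.601, 0.405] pointing down, gripper open.
Joint ranges: [-3, 3], [-0.9, 2.11], [0.09, 2.58], [-1.31, 4.45], [0.11, 2.69], [-2.54, 2.54]. Speed limits (rad/s): [2.39, 2.39, 3.01, 3.14, 3.14, 3.14].

## Interface

Orientations are given as a unit quaternion [x, y, z, w].
In Python, from bench import sense, vision, ticket, nets gives the robot as it stands. The module is installed in compiled form; this text tells all that it offers.
- The arm moves only by the tool apply_moves, never from a script. Its argument "deltas" is one flat list of numbers, 7 for each row, row after row: the finger opening in mm, from 0 to 85.4, then the shift along the tool's x, y, z in units of 50 mm (1.0 is 50 mm), then the turn, a rotation vector about the tool's x, y, z in units of 5 degrees (1.0 is 5 degrees). A call has 1 to 12 rows; each row is the pose to reach, as a shift and turn from the pose commanded when the call began, along the tool's axes at that moment; what a row does not reach only later rows make up. A row lasts 1/10 s, in which the tool goes at most 50 mm and 8.59 degrees, less where a joint would pass 70% of its speed; a pose out of reach is approached as far as the arm can. A call with a gripper value outside its range is refused whole. The fingers move at their own pace and stop on an object; "grip_force" is the grip in N (left out, the last holds). Time passes only in rows, so rows that repeat a pose let the fingers close. It gives the time, the measured TCP pose, the force, the opening and the grip force at its end, in the units of the state.
- sense(): the state, without advancing time (a new reading comes with each control period).
- vision.read_camera(name): name is "side" or "top"; returns a dict with "frame" (420x560x3 uint8, red, green, blue), "fx", "fy", "cx", "cy" (pixels), "camera_from_world" (4x4, takes a point from world to camera coordinates). Camera axes: x right, y down, z forward; pixel columns grow to the right and rows downward; lengths in m; the calibration is good to about 2 mm. A picture is of the moment at which its call begins. There is no depth.
- ticket.close_job(): hands the job in; it is judged then, once.
Trained networks look in the newest picture that a camera, given by its name, has taken for a name from the list of things; names that differ only in an ending like _2 or _b are one class to them, and where a whole thing is asked for, a point or a joint stands for the part that bears it (a point fixed in the world has none). Each returns a list of dicts, best first, with "p" (0 to 1); they miss things now and then, are a little off and sometimes report something else, mostly with a low value. They report only what shows in the picture. A call takes as long as a camera call. They do not tell look-alikes from the thing itself.
- nets.search_frame(target, camera): "at" ([x, y, z] in m, in world coordinates, good to about 4 mm: the middle of the surface that is visible of it).
The state is a dict: "time": time; "q": joint angles; "joint_vel": joint speeds; "effort": joint torques, N m; "ee_pos": TCP position; "tcp_rot": TCP orientation; "contact_force": force on the tool from outside, world axes, zero at the start; "ft_torque": the same for the moment, N m; "opening": opening from 0.0 (shut) to 1.0 (fully open); "grasp_force": force on a finger pad.
Only numpy, scipy, OpenCV 4.12 (cv2) and the standard library are available. Lean on these libraries where they do the work, as an engineer would, in place of code of your own. Each camera call takes 0.05 s, during which the arm holds its last target. There are 200 camera calls.

## Task

The washed parts lie in the three cups of the turntable. Push the arms of its star handle round with a fingertip until the ball bearing stands at the blow-off station, in front of the post, then push the blow-off pipe round until it comes up against its stop with the nozzle over the bearing. Push gently, only on the star's arms and the pipe: do not grip anything, do not touch or lift the parts in the cups, and leave the things lying round about where they are.

Things in the scene. Friction and masses are not known exactly. Their poses are not given: they have to be found in the camera images.
- base: Fixed grey round foot of the turntable, 236 mm across, with a tongue that carries the post of the blow-off pipe. Origin on the turning axis at the work surface, z up; its x axis points from there to the post, which stands at x = 165 mm, is 24 mm thick and, with the pipe's pivot cap (30 mm across), 98 mm high.
- station (a point): Fixed point: the blow-off station, 78 mm from the turning axis on the line to the post, 32 mm above the work surface. The bearing's centre must come here. A part in a cup passes exactly through it as the table turns, but for its play of about 3.5 mm in the cup.
- post_axis (a point): Fixed point on the upright pivot axis of the blow-off pipe, at the height of the pipe's centre line (87 mm above the work surface), 165 mm from the turning axis of the table.
- turntable (a joint): Angle of the turntable in rad, 0 at the start, growing anticlockwise seen from above. Turns a full turn either way with dry friction of 0.12 N m; stays where it is left. It is a disc 250 mm across, top 32 mm above the work surface, with three cups (83 mm across, 7 mm high, centres 78 mm from the axis, 120 degrees apart).
- star: Star handle fixed on the turntable: three level round steel arms, 12 mm thick, at 60, 180 and 300 degrees from its x axis, midway between the cups. Origin on the turning axis at the arms' centre line, 120 mm above the work surface; z up. Hub 38 mm across, top 133 mm above the work surface.
- ball_1 (a point): Centre of the 22 mm black ball at the end of the star's arm at 60 degrees, 95 mm from the turning axis.
- ball_2 (a point): Centre of the black ball at the end of the star's arm at 180 degrees.
- ball_3 (a point): Centre of the black ball at the end of the star's arm at 300 degrees.
- swing (a joint): Angle of the blow-off pipe about its post in rad: 0 against its stop, with the nozzle over the station; it starts swung out at 1.0 to 1.6 and grows anticlockwise seen from above, up to 1.9, so it is pushed home clockwise. Dry friction of 0.08 N m: it stays where it is left.
- pipe: The blow-off pipe: a level round steel pipe 12 mm thick, its centre line 87 mm above the work surface, reaching 87 mm from the post's axis to a small brass nozzle 16 mm thick that points down. Origin on the post's axis at the pipe's centre line; the pipe runs along its -x axis. Its top is 93 mm above the work surface, so it passes under the star's arms.
- nozzle (a point): Tip of the brass nozzle, 66 mm above the work surface, 87 mm from the post's axis.
- bearing: The ball bearing, grey steel with an inner and an outer ring, 70 mm across and 23 mm high, loose in one of the three cups (any of them). Origin at the centre of its underside.
- cap: Bronze cap, 70 mm across and 19 mm high, loose in another cup. Origin at the centre of its underside.
- sprocket: Small steel toothed wheel, 53 mm across and 21 mm high, loose in the third cup. Origin at the centre of its underside.
- ring_wheel: Bystander: toothed steel ring, 85 mm across and 19 mm high, lying on the work surface. Origin at the centre of its underside.
- nut: Bystander: castle nut, 27 mm across and 12 mm high, on the work surface. Origin at the centre of its underside.
- link: Bystander: steel link with an eye at each end, 78 mm long, 19 mm wide and 11 mm high, lying on the work surface. Origin at the centre of its underside.
Things that resemble listed ones, but are neither listed nor needed, are in the scene too. Leave any green or turquoise look-alike of the sprocket alone.

How it is judged:
By the outcome, as a careful person would: the job done as asked, in the order asked, and still so for the second after the job is handed in, with the robot touching nothing.
It also fails if it takes over 72 s, if anything falls off the work surface, if the arm or the gripper's body presses on something with over 40 N, if the wrist force passes 120 N, or if a joint passes its speed limit or range.

## Working session

There is one attempt and no reset: what is moved stays moved. The work goes in short steps, Python scripts to look and compute and a tool call to move; the robot and the scene stay as the last step left them, time stands still between calls to the robot, and variables do not carry over. Pictures are saved under pics/ and viewed, at most 10 in all, crops included, and the job is handed in when it is done.

Besides the shell and the picture viewer there is one more tool, called as name(argument=value, ...), one argument or row to a line, values as JSON. apply_moves: Moves the arm, as the interface text tells. Its arguments: {"type":"object","properties":{"deltas":{"type":"array","items":{"type":"number"}},"grip_force":{"type":"number"}},"required":["deltas"]}

```bash
mkdir -p pics; cat > h.py <<'E'
import numpy as np, cv2
from bench import sense, vision, ticket, nets
def cam(n,f=None):
    c=vision.read_camera(n)
    if f: cv2.imwrite('pics/'+f,c['frame'][:,:,::-1])
    return c
def proj(c,p):
    q=c['camera_from_world']@np.append(p,1); return np.round([c['fx']*q[0]/q[2]+c['cx'],c['fy']*q[1]/q[2]+c['cy']],1)
def unproj(c,u,v,z):
    T=np.linalg.inv(c['camera_from_world']); d=T[:3,:3]@[(u-c['cx'])/c['fx'],(v-c['cy'])/c['fy'],1]; o=T[:3,3]
    return o+d*(z-o[2])/d[2]
E
python3 - <<'E'
from h import *
for n in ['top','side']:
    c=cam(n,n+'0.png'); print(n, np.linalg.inv(c['camera_from_world'])[:3,3].round(3))
    for t in ['base','turntable','star','ball_1','pipe','swing','nozzle','bearing','cap','sprocket','ring_wheel','nut','link']:
        for d in nets.search_frame(t,n)[:4]:
            if d['p']>.2: print(t,round(d['p'],2),np.round(d['at'],3),proj(c,d['at']))
s=sense(); print(s['time'],s['ee_pos'],s['tcp_rot'],s['opening'])
E
```

```text
top [ 0.435 -0.296  1.385]
base 0.71 [ 0.582 -0.39   0.013] [317.5 206.5]
base 0.46 [ 0.544 -0.244  0.124] [263.2 217. ]
turntable 0.82 [ 0.535 -0.248  0.034] [266.2 223.3]
star 0.88 [ 0.547 -0.244  0.126] [263. 216.]
ball_1 0.76 [ 0.538 -0.243  0.128] [262.6 219.4]
swing 0.68 [ 0.565 -0.398  0.091] [322.7 209.9]
nozzle 0.54 [ 0.534 -0.393  0.093] [321.1 221.6]
bearing 0.96 [ 0.476 -0.182  0.054] [241.1 245. ]
cap 0.74 [ 0.615 -0.209  0.048] [251.5 193.6]
cap 0.48 [ 0.479 -0.18   0.053] [240.2 243.8]
sprocket 0.69 [ 0.361 -0.5    0.018] [359.3 287. ]
sprocket 0.5 [ 0.521 -0.31   0.054] [288.8 227.8]
sprocket 0.44 [ 0.444 -0.541  0.023] [374.  256.5]
ring_wheel 0.92 [ 0.597 -0.539  0.017] [371.5 200.9]
ring_wheel 0.34 [ 0.478 -0.179  0.054] [240.1 244.2]
nut 0.56 [ 0.686 -0.202  0.014] [249.5 170. ]
link 0.45 [ 0.687 -0.072  0.006] [203.6 170.5]
link 0.23 [ 0.566 -0.398  0.091] [322.7 209.4]
side [0.122 0.357 0.472]
base 0.87 [ 0.514 -0.222  0.009] [275.9 280.9]
turntable 0.63 [ 0.528 -0.213  0.033] [267.4 270.4]
star 0.94 [ 0.537 -0.227  0.125] [267.1 223.9]
ball_1 0.75 [ 0.534 -0.22
[... 182 characters left out ...]
8 -0.212  0.031] [267.1 271.4]
nozzle 0.77 [ 0.53  -0.393  0.093] [313.3 210.6]
nozzle 0.56 [ 0.534 -0.231  0.125] [269.5 223.5]
bearing 0.98 [ 0.473 -0.173  0.053] [280.  280.1]
cap 0.86 [ 0.605 -0.194  0.046] [230.2 257.3]
sprocket 0.93 [ 0.36  -0.488  0.012] [398.5 245.8]
sprocket 0.92 [ 0.515 -0.303  0.05 ] [297.2 245.7]
sprocket 0.83 [ 0.475 -0.46   0.016] [346.4 236.2]
sprocket 0.81 [ 0.444 -0.539  0.017] [372.  226.4]
ring_wheel 0.57 [ 0.591 -0.511  0.012] [313.9 218.3]
nut 0.69 [ 0.684 -0.073  0.011] [157.9 289.1]
link 0.6 [ 0.687 -0.068  0.014] [154.3 288.2]
1.4 [ 0.17023111 -0.601366    0.40470629] [ 9.90505037e-01  1.37476437e-01 -4.02831771e-06 -1.27447195e-05] 1.0041136983681243
```

```bash
python3 - <<'E'
import cv2
a=cv2.imread('pics/top0.png')[130:330,170:430]; b=cv2.imread('pics/side0.png')[160:340,140:420]
cv2.imwrite('pics/c_top.png',cv2.resize(a,None,fx=3,fy=3,interpolation=cv2.INTER_CUBIC)[:600])
cv2.imwrite('pics/c_side.png',cv2.resize(b,None,fx=2.85,fy=2.85,interpolation=cv2.INTER_CUBIC)[:600])
E
```

```text
(no output)
```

View pics/c_top.png

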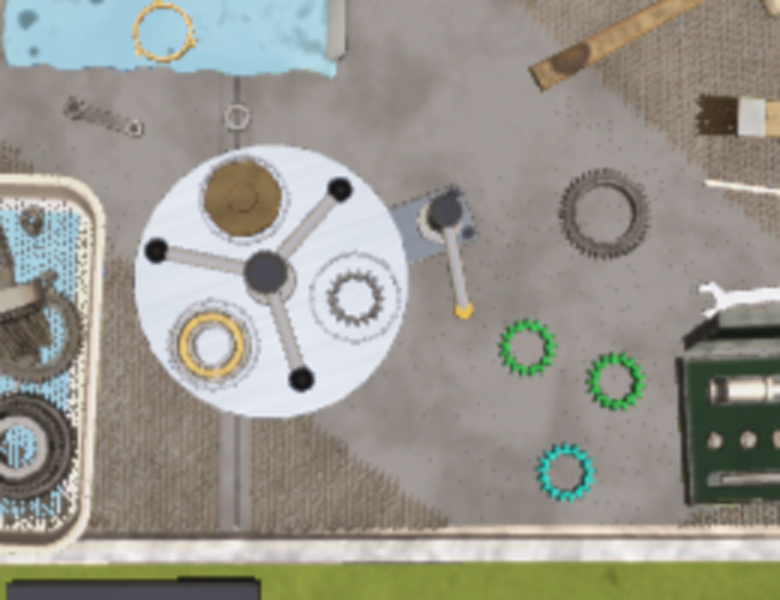

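View pics/c_side.png

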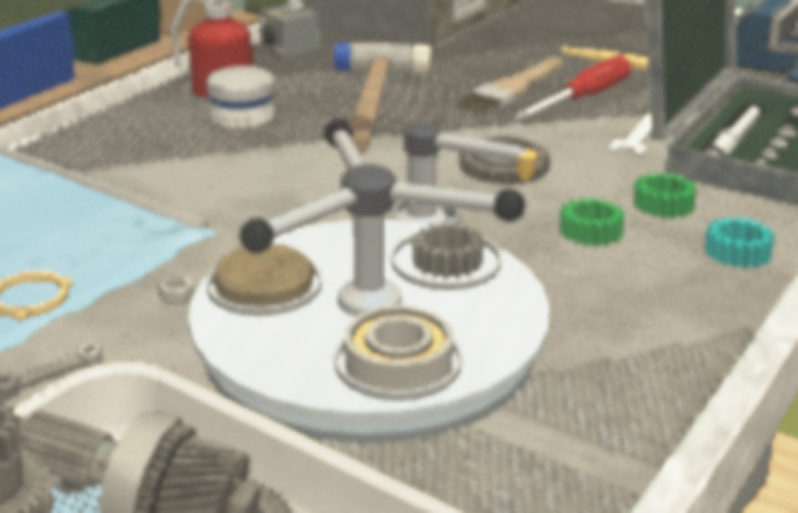

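View pics/top0.png

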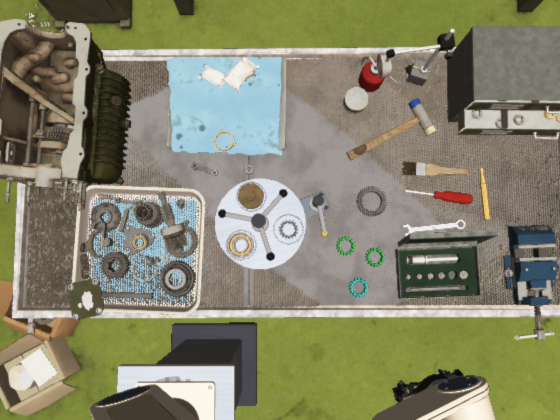

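The top crop shows three rings or wheels in the cups:
- **Bearing:** grey with an amber cage, in the lower-left cup at crop (210,345), full picture (240,245).
- **Cap:** bronze, in the upper cup at full picture (251,194).
- **Sprocket:** steel, in the right cup at full picture (288,229).

The loose green and turquoise rings are look-alikes to leave alone. The bearing in the tray is outside the table. The bearing in the cup fits, with its inner and outer ring plain in the side crop at (400,350). The post cap is at crop (445,210) and the nozzle at (463,311).

```bash
cat >> h.py <<'E'
def measure(c):
    f=c['frame']; hsv=cv2.cvtColor(f,cv2.COLOR_RGB2HSV)
    m=((hsv[...,1]<40)&(hsv[...,2]>195)).astype(np.uint8); m[:,:200]=0;m[:,320:]=0;m[:165]=0;m[280:]=0
    cs,_=cv2.findContours(m,cv2.RETR_EXTERNAL,cv2.CHAIN_APPROX_NONE); k=cv2.convexHull(max(cs,key=cv2.contourArea))
    return cv2.fitEllipse(k)
E
python3 - <<'E'
from h import *
c=cam('top'); e=measure(c); print(e, unproj(c,*e[0],.032).round(4), 'r', e[1][0]/2/c['fx']*1.353)
px=lambda u,v,z: unproj(c,170+u/3-.33,130+v/3-.33,z)
hub=px(266,271,.133); post=px(445,210,.098); noz=px(463,311,.09)
print('hub',hub.round(4),'post',post.round(4),'noz',noz.round(4), 'd',np.linalg.norm((post-hub)[:2]),np.linalg.norm((post-noz)[:2]))
for b in [(340,188),(156,250),(301,379)]:
    p=px(*b,.12)-hub; print(b,np.degrees(np.arctan2(p[1],p[0])).round(1),np.hypot(*p[:2]).round(4))
for n,b,z in [('bearing',(211,345),.055),('post',(445,210),.098)]:
    p=px(*b,z)-hub; print(n,np.degrees(np.arctan2(p[1],p[0])).round(1),np.hypot(*p[:2]).round(4))
p=noz-post; print('pipe dir',np.degrees(np.arctan2(p[1],p[0])))
E
```

```text
((259.9369812011719, 223.42410278320312), (90.38040161132812, 90.87782287597656), 72.35530853271484) [ 0.535  -0.2314  0.032 ] r 0.12277606320405055
hub [ 0.5362 -0.2322  0.133 ] post [ 0.5912 -0.3856  0.098 ] noz [ 0.504  -0.4008  0.09  ] d 0.16299326409893794 0.08853350756601994
(340, 188) -41.1 0.0952
(156, 250) 78.3 0.0963
(301, 379) -162.4 0.095
bearing 138.3 0.0797
post -70.3 0.163
pipe dir -170.15702528320875
```

```bash
cat >> h.py <<'E'
from scipy.spatial.transform import Rotation as R
C=np.array([.5355,-.232]); P=np.array([.591,-.3855])
u=lambda a: np.array([np.cos(np.radians(a)),np.sin(np.radians(a))])
def star_pose(a,z,d=17,r=62): return np.append(C+r*u(a)/1e3-d*u(a+90)/1e3,z),a-90   # tool x at a-90
def row(p,psi,s=None):
    s=s or sense(); R0=R.from_quat(s['tcp_rot'])
    Rt=R.from_matrix(np.column_stack([np.append(u(psi),0),np.append(u(psi-90),0),[0,0,-1]]))
    return np.round(np.r_[R0.inv().apply(p-s['ee_pos'])/.05,(R0.inv()*Rt).as_rotvec(degrees=True)/5],2).tolist()
E
python3 - <<'E'
from h import *
print(row(*star_pose(78.3,.405,40)))
E
```

```text
[10.32, -5.85, -0.0, -0.0, -0.0, 5.5]
```

apply_moves(
  deltas=[0, 0.4, -0.2, 0, 0, 0, 0.2, 0, 0.9, -0.5, 0, 0, 0, 0.5, 0, 1.4, -0.8, 0, 0, 0, 0.8, 0, 1.9, -1.1, 0, 0, 0, 1.0, 0, 2.4, -1.4, 0, 0, 0, 1.3, 0, 2.9, -1.65, 0, 0, 0, 1.6, 0, 3.4, -1.9, 0, 0, 0, 1.8, 0, 3.9, -2.2, 0, 0, 0, 2.1, 0, 4.4, -2.5, 0, 0, 0, 2.4, 0, 4.9, -2.8, 0, 0, 0, 2.6, 0, 5.3, -3.0, 0, 0, 0, 2.8, 0, 5.6, -3.2, 0, 0, 0, 3.0],
  grip_force=20,
)

```text
time: 2.65
ee_pos: [0.3971, -0.3702, 0.4049]
tcp_rot: [1.0, 0.007, 0.0, 0.0]
contact_force: [0.8, -0.9, -0.4]
opening: -0.003
grasp_force: 0.0
```

```bash
python3 - <<'E'
from h import *
s=sense(); print(s['time'],s['ee_pos'],s['contact_force'],s['opening'],s['q'])
print(row(*star_pose(78.3,.405,40)))
E
```

```text
2.65 [ 0.39707783 -0.37023558  0.40489877] [ 0.81581315 -0.93752139 -0.39807795] -0.0028138054037283593 [-7.72379538e-01  3.02937739e-01  1.81207574e+00  1.40916625e-04
  1.02607615e+00  7.84235029e-01]
[3.86, -3.76, -0.0, 0.0, -0.01, 2.5]
```

apply_moves(
  deltas=[0, 0.3, -0.3, 0, 0, 0, 0.2, 0, 0.7, -0.7, 0, 0, 0, 0.5, 0, 1.1, -1.1, 0, 0, 0, 0.8, 0, 1.5, -1.5, 0, 0, 0, 1.0, 0, 1.9, -1.9, 0, 0, 0, 1.3, 0, 2.3, -2.3, 0, 0, 0, 1.5, 0, 2.7, -2.65, 0, 0, 0, 1.8, 0, 3.1, -3.0, 0, 0, 0, 2.0, 0, 3.5, -3.4, 0, 0, 0, 2.3, 0, 3.8, -3.7, 0, 0, 0, 2.5, 0, 3.9, -3.76, 0, 0, 0, 2.5, 0, 3.86, -3.76, 0, 0, 0, 2.5],
)

```text
time: 3.85
ee_pos: [0.5868, -0.1801, 0.4046]
tcp_rot: [0.995, -0.101, -0.0, 0.0]
contact_force: [-0.2, -1.1, 0.2]
opening: 0.004
grasp_force: 0.0
```

```bash
python3 - <<'E'
from h import *
s=sense(); print(s['q'])
print(row(*star_pose(78.3,.405,40)),row(*star_pose(78.3,.283,40)))
c=cam('side','s1.png')
tip=s['ee_pos']-[0,0,.173]; print(proj(c,tip),tip)
print([proj(c,np.append(C+.095*u(a),.12)) for a in (78.3,-41.7)])
cv2.imwrite('pics/s1.png',cv2.resize(c['frame'][100:300,160:400,::-1],None,fx=3,fy=3))
E
```

```text
[-3.17160674e-01  4.07059614e-01  1.65559964e+00 -2.09537229e-04
  1.07891011e+00  1.45605580e+00]
[0.0, -0.02, -0.01, 0.0, -0.0, 0.02] [0.0, -0.02, 2.43, 0.0, -0.0, 0.02]
[228.  172.3] [ 0.58684953 -0.18012834  0.23157263]
[array([230.1, 242.4]), array([258.8, 206.4])]
```

View pics/s1.png

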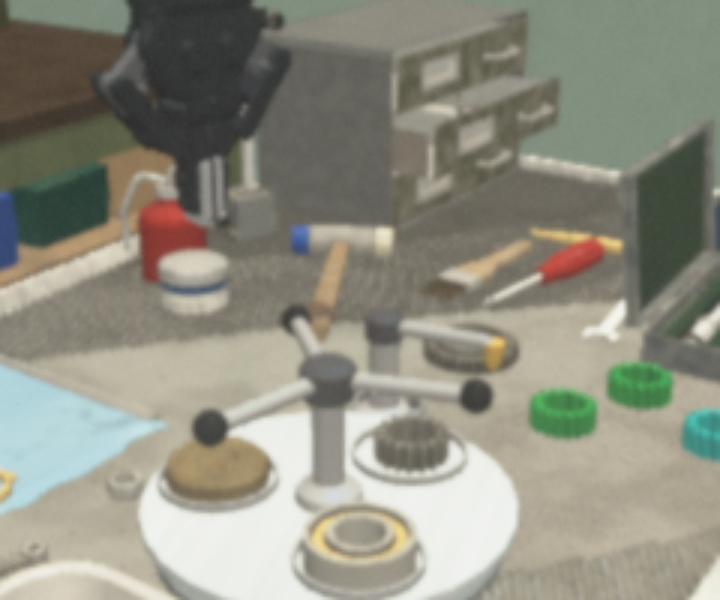

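The tip shows at full (229,174), as calculated. The finger stays narrow for about 40 mm above its tip, so it clears the hub and balls. Next I lower it behind the arm whose ball is at crop (210,427).

apply_moves(
  deltas=[0, 0, 0, 0.4, 0, 0, 0, 0, 0, 0, 1.0, 0, 0, 0, 0, 0, 0, 1.6, 0, 0, 0, 0, 0, 0, 2.1, 0, 0, 0, 0, 0, 0, 2.4, 0, 0, 0, 0, 0, 0, 2.43, 0, 0, 0],
)

```text
time: 4.5
ee_pos: [0.5852, -0.181, 0.2814]
tcp_rot: [0.995, -0.102, -0.002, -0.0]
contact_force: [0.2, 0.5, -0.5]
opening: 0.003
grasp_force: 0.0
```

```bash
python3 - <<'E'
from h import *
s=sense(); print(s['ee_pos'],s['contact_force'])
z=.283
L=[row(*star_pose(78.3,z,d),s) for d in (33,26,20,17)]+[row(*star_pose(78.3+6*k,z),s) for k in range(1,9)]
for r in L: print(r)
E
```

```text
[ 0.58520953 -0.18102473  0.28142817] [ 0.22297559  0.47858371 -0.45756164]
[-0.11, -0.04, -0.03, -0.0, 0.04, -0.01]
[-0.25, -0.04, -0.03, -0.0, 0.04, -0.01]
[-0.37, -0.04, -0.03, -0.0, 0.04, -0.01]
[-0.43, -0.04, -0.03, -0.0, 0.04, -0.01]
[-0.56, -0.07, -0.03, -0.01, 0.04, -1.21]
[-0.69, -0.08, -0.03, -0.01, 0.04, -2.41]
[-0.83, -0.08, -0.03, -0.01, 0.04, -3.61]
[-0.96, -0.07, -0.03, -0.01, 0.04, -4.81]
[-1.09, -0.04, -0.03, -0.01, 0.04, -6.01]
[-1.22, -0.0, -0.03, -0.02, 0.04, -7.21]
[-1.34, 0.05, -0.03, -0.02, 0.04, -8.41]
[-1.46, 0.12, -0.03, -0.02, 0.04, -9.61]
```

apply_moves(
  deltas=[0, -0.12, -0.04, -0.03, 0, 0, 0, 0, -0.25, -0.04, -0.03, 0, 0, 0, 0, -0.36, -0.04, -0.03, 0, 0, 0, 0, -0.43, -0.04, -0.03, 0, 0, 0, 0, -0.56, -0.07, -0.03, 0, 0, -1.2, 0, -0.69, -0.08, -0.03, 0, 0, -2.4, 0, -0.83, -0.08, -0.03, 0, 0, -3.6, 0, -0.96, -0.07, -0.03, 0, 0, -4.8, 0, -1.09, -0.04, -0.03, 0, 0, -6.0, 0, -1.22, 0, -0.03, 0, 0, -7.2, 0, -1.34, 0.05, -0.03, 0, 0, -8.4, 0, -1.46, 0.12, -0.03, 0, 0, -9.6],
)

```text
time: 5.7
ee_pos: [0.5138, -0.1712, 0.2856]
tcp_rot: [0.95, 0.314, 0.001, 0.0]
contact_force: [1.7, 2.8, 0.4]
opening: -0.001
grasp_force: 1.2
```

```bash
python3 - <<'E'
from h import *
s=sense(); print(s['ee_pos'],s['contact_force'], star_pose(126.3,.283))
for k in range(1,13): print(row(*star_pose(126.3+5*k,.283),s))
c=cam('side','s2.png'); cv2.imwrite('pics/s2.png',cv2.resize(c['frame'][140:340,160:400,::-1],None,fx=3,fy=3))
E
```

```text
[ 0.51380766 -0.17124891  0.28556449] [1.66837865 2.81917775 0.40294212] (array([ 0.51249596, -0.17196822,  0.283     ]), 36.3)
[-0.14, -0.03, 0.05, 0.02, -0.02, -0.95]
[-0.25, -0.05, 0.05, 0.02, -0.02, -1.95]
[-0.36, -0.05, 0.05, 0.02, -0.02, -2.95]
[-0.47, -0.05, 0.05, 0.02, -0.02, -3.95]
[-0.59, -0.03, 0.05, 0.02, -0.02, -4.95]
[-0.7, -0.01, 0.05, 0.02, -0.01, -5.95]
[-0.8, 0.02, 0.05, 0.02, -0.01, -6.95]
[-0.91, 0.06, 0.05, 0.02, -0.01, -7.95]
[-1.01, 0.11, 0.05, 0.02, -0.01, -8.95]
[-1.1, 0.17, 0.05, 0.02, -0.01, -9.95]
[-1.19, 0.24, 0.05, 0.02, -0.01, -10.95]
[-1.28, 0.32, 0.05, 0.02, -0.01, -11.95]
```

View pics/s2.png

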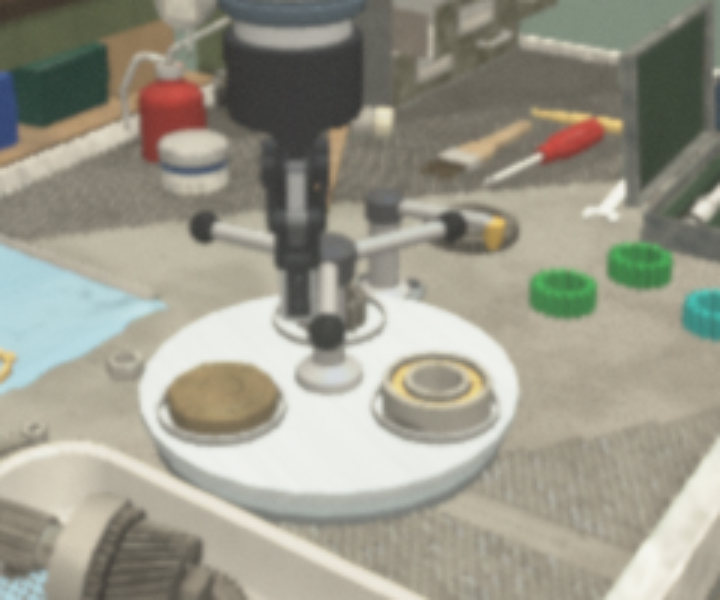

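The table turns as planned, with the finger on the near arm and the bearing now at crop (437,395). I carry on.

apply_moves(
  deltas=[0, -0.11, -0.02, 0, 0, 0, -1, 0, -0.22, -0.04, 0, 0, 0, -2, 0, -0.33, -0.05, 0, 0, 0, -3, 0, -0.44, -0.05, 0, 0, 0, -4, 0, -0.56, -0.03, 0, 0, 0, -5, 0, -0.67, -0.01, 0, 0, 0, -6, 0, -0.77, 0.02, 0, 0, 0, -7, 0, -0.88, 0.06, 0, 0, 0, -8, 0, -0.98, 0.11, 0, 0, 0, -9, 0, -1.07, 0.17, 0, 0, 0, -10, 0, -1.16, 0.24, 0, 0, 0, -11, 0, -1.25, 0.32, 0, 0, 0, -12],
)

```text
time: 6.95
ee_pos: [0.4725, -0.2212, 0.285]
tcp_rot: [0.667, 0.745, 0.0, -0.0]
contact_force: [-0.1, 2.4, 0.6]
opening: 0.001
grasp_force: 1.2
```

```bash
python3 - <<'E'
from h import *
s=sense(); print(s['ee_pos'],s['contact_force'], star_pose(186.3,.283),s['q'][5])
r0=np.array(row(*star_pose(186.3,.283),s));print(r0)
for a in (190,194,198,202,206,209.5,212.5,215,217,219,220.5,222): print(a,np.round(row(*star_pose(a,.283),s)-r0,2).tolist())
c=cam('side'); print([(round(d['p'],2),np.round(d['at'],3)) for d in nets.search_frame('bearing','side')[:2]])
E
```

```text
[ 0.47249446 -0.22121825  0.28504871] [-0.13948809  2.3862639   0.5559445 ] (array([ 0.47200894, -0.22190619,  0.283     ]), 96.30000000000001) -0.572597704509932
[-0.01 -0.01  0.04 -0.   -0.01  0.02]
190 [-0.08, -0.02, 0.0, 0.0, 0.0, -0.74]
194 [-0.17, -0.04, 0.0, 0.0, 0.0, -1.54]
198 [-0.26, -0.04, 0.0, 0.0, 0.0, -2.34]
202 [-0.35, -0.05, 0.0, 0.0, 0.0, -3.14]
206 [-0.44, -0.04, 0.0, 0.0, 0.0, -3.94]
209.5 [-0.52, -0.04, 0.0, 0.0, 0.0, -4.64]
212.5 [-0.58, -0.02, 0.0, 0.0, 0.0, -5.24]
215 [-0.64, -0.01, 0.0, 0.0, 0.0, -5.74]
217 [-0.68, 0.0, 0.0, 0.0, 0.0, -6.14]
219 [-0.73, 0.01, 0.0, 0.0, 0.0, -6.54]
220.5 [-0.76, 0.02, 0.0, 0.0, 0.0, -6.84]
222 [-0.79, 0.03, 0.0, 0.0, 0.0, -7.14]
[(0.73, array([ 0.499, -0.29 ,  0.05 ])), (0.15, array([ 0.541, -0.221,  0.125]))]
```

apply_moves(
  deltas=[0, -0.08, -0.02, 0, 0, 0, -0.75, 0, -0.17, -0.04, 0, 0, 0, -1.55, 0, -0.26, -0.04, 0, 0, 0, -2.35, 0, -0.35, -0.05, 0, 0, 0, -3.15, 0, -0.44, -0.04, 0, 0, 0, -3.95, 0, -0.52, -0.04, 0, 0, 0, -4.65, 0, -0.58, -0.02, 0, 0, 0, -5.25, 0, -0.64, -0.01, 0, 0, 0, -5.75, 0, -0.68, 0, 0, 0, 0, -6.15, 0, -0.73, 0.01, 0, 0, 0, -6.55, 0, -0.76, 0.02, 0, 0, 0, -6.85, 0, -0.79, 0.03, 0, 0, 0, -7.15],
)

```text
time: 8.25
ee_pos: [0.4786, -0.2603, 0.2848]
tcp_rot: [0.407, 0.914, 0.0, -0.0]
contact_force: [-1.0, 1.7, 1.0]
opening: 0.001
grasp_force: 1.0
```

```bash
python3 - <<'E'
from h import *
s=sense(); print(s['ee_pos'],s['contact_force'], star_pose(222,.283))
c=cam('top','t3.png'); cv2.imwrite('pics/t3.png',cv2.resize(c['frame'][150:300,190:360,::-1],None,fx=4,fy=4,interpolation=cv2.INTER_CUBIC))
E
```

```text
[ 0.47855202 -0.26031746  0.28477782] [-1.01257538  1.73102862  1.03896226] (array([ 0.4780498 , -0.26085264,  0.283     ]), 132)
```

View pics/t3.png

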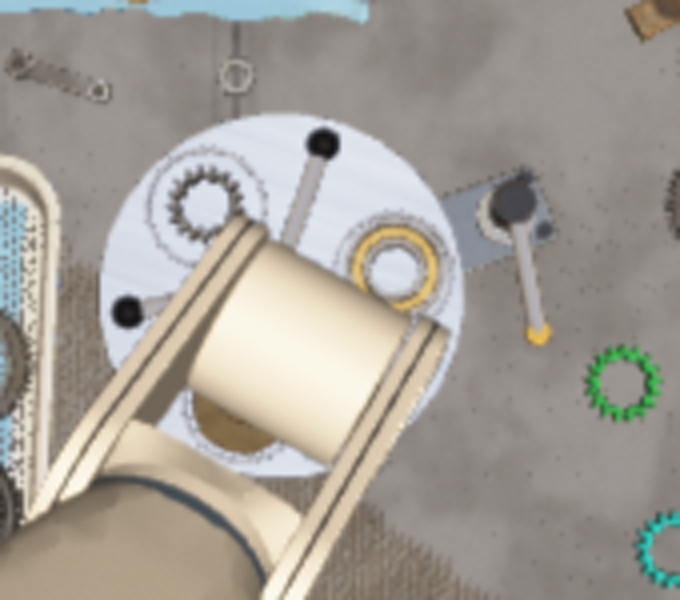

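Bearing at crop (393,268), post cap at (515,202), balls at (323,144) and (128,312). A little more turn is needed.

```bash
python3 - <<'E'
from h import *
s=sense(); c=cam('top')
px=lambda u,v,z: unproj(c,190+u/4-.4,150+v/4-.4,z)
for n,b,z in [('b1',(323,144),.12),('b2',(128,312),.12),('bearing',(393,268),.055),('post',(515,202),.098)]:
    p=px(*b,z)[:2]-C; print(n,np.degrees(np.arctan2(p[1],p[0])).round(1),np.hypot(*p).round(4),px(*b,z))
r0=np.array(row(*star_pose(222,.283),s))
for a in (224,226,228,229.5): print(a,np.round(row(*star_pose(a,.283),s)-r0,2).tolist())
E
```

```text
b1 -18.7 0.0951 [ 0.62556611 -0.26243994  0.12      ]
b2 100.3 0.0957 [ 0.51834489 -0.13789391  0.12      ]
bearing -78.2 0.077 [ 0.55122648 -0.30736888  0.055     ]
post -70.5 0.1639 [ 0.59008064 -0.3865151   0.098     ]
224 [-0.05, -0.01, 0.0, 0.0, 0.0, -0.4]
226 [-0.09, -0.02, 0.0, 0.0, 0.0, -0.8]
228 [-0.14, -0.03, 0.0, 0.0, 0.0, -1.2]
229.5 [-0.17, -0.04, 0.0, 0.0, 0.0, -1.5]
```

apply_moves(
  deltas=[0, -0.02, 0, 0, 0, 0, -0.2, 0, -0.05, -0.01, 0, 0, 0, -0.4, 0, -0.07, -0.01, 0, 0, 0, -0.6, 0, -0.1, -0.02, 0, 0, 0, -0.8, 0, -0.12, -0.02, 0, 0, 0, -1.0, 0, -0.14, -0.03, 0, 0, 0, -1.2, 0, -0.16, -0.03, 0, 0, 0, -1.4, 0, -0.18, -0.04, 0, 0, 0, -1.55, 0, -0.19, -0.04, 0, 0, 0, -1.7, 0, -0.195, -0.04, 0, 0, 0, -1.7, 0, -0.195, -0.04, 0, 0, 0, -1.7],
)

```text
time: 9.45
ee_pos: [0.4837, -0.2691, 0.2847]
tcp_rot: [0.338, 0.941, -0.0, 0.0]
contact_force: [-1.3, 1.9, -0.1]
opening: 0.002
grasp_force: 0.7
```

```bash
python3 - <<'E'
from h import *
c=cam('top','t4.png'); cv2.imwrite('pics/t4.png',cv2.resize(c['frame'][150:300,190:360,::-1],None,fx=4,fy=4,interpolation=cv2.INTER_CUBIC))
E
```

```text
(no output)
```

View pics/t4.png

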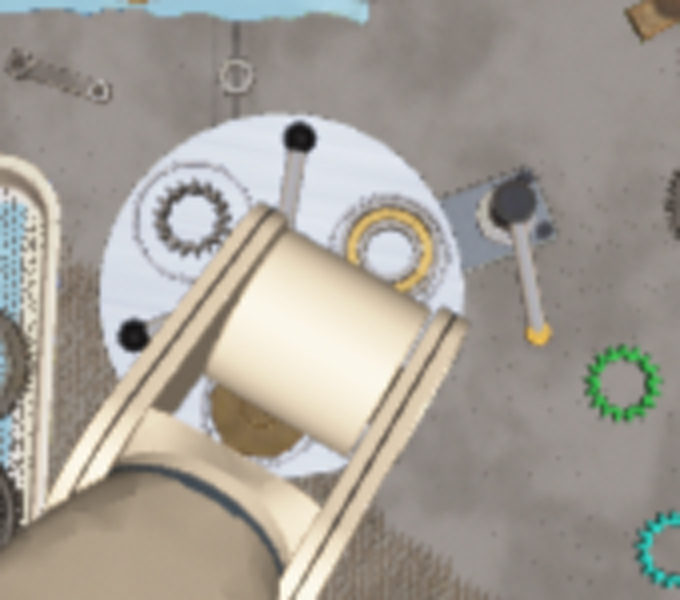

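Balls now at crop (300,138) and (133,336), bearing at (389,250).

```bash
python3 - <<'E'
from h import *
s=sense(); c=cam('top')
px=lambda u,v,z: unproj(c,190+u/4-.4,150+v/4-.4,z)
# ball centroids from dark blobs
g=c['frame'].max(2); 
for n,b,z in [('b1',(300,138),.12),('b2',(133,336),.12),('bearing',(389,250),.055),('post',(515,202),.098)]:
    p=px(*b,z)[:2]-C; print(n,np.degrees(np.arctan2(p[1],p[0])).round(1),np.hypot(*p).round(4))
for n,b,z in [('b1',(300,138),.12),('b2',(133,336),.12),('post',(515,202),.098)]:
    x,y=int(190+b[0]/4),int(150+b[1]/4); w=np.clip(110-g[y-7:y+8,x-7:x+8].astype(float),0,60)
    Y,X=np.mgrid[y-7:y+8,x-7:x+8]; q=unproj(c,(w*X).sum()/w.sum(),(w*Y).sum()/w.sum(),z); p=q[:2]-C
    print(n,q.round(4),np.degrees(np.arctan2(p[1],p[0])).round(2),np.hypot(*p).round(4))
print('station px',(proj(c,np.append(C+.078*u(-70.4),.055))-[190,150]+.4)*4)
print([np.round(row([*s['ee_pos'][:2]+0.03*u(229-90),.284],229-90,s),2), s['q'][5]])
E
```

```text
b1 -9.5 0.0953
b2 109.7 0.0965
bearing -69.1 0.0779
post -70.5 0.1639
b1 [ 0.6297 -0.2475  0.12  ] -9.34 0.0955
b2 [ 0.503  -0.1416  0.12  ] 109.74 0.0961
post [ 0.5902 -0.3851  0.098 ] -70.32 0.1625
station px [390.  252.4]
[array([ 0.6 ,  0.02,  0.01, -0.  ,  0.  ,  0.31]), np.float64(-1.4114126934199893)]
```

The bearing is at the station to about 1 mm. I back the finger off, lift it and go round to the pipe.

apply_moves(
  deltas=[0, 0.2, 0, 0, 0, 0, 0, 0, 0.5, 0, 0, 0, 0, 0, 0, 0.6, 0, -0.3, 0, 0, 0, 0, 0.6, 0, -0.9, 0, 0, 0, 0, 0.6, 0, -1.6, 0, 0, 0, 0, 0.6, 0, -2.2, 0, 0, 0, 0, 0.6, 0, -2.4, 0, 0, 0, 0, 0.6, 0, -2.4, 0, 0, 0],
)

```text
time: 10.35
ee_pos: [0.4606, -0.25, 0.4062]
tcp_rot: [0.337, 0.941, -0.0, 0.002]
contact_force: [0.8, -0.3, -0.0]
opening: -0.004
grasp_force: 0.0
```

```bash
cat >> h.py <<'E'
P=np.array([.5905,-.3855])
def pipe_pose(t,z,d=17,r=55): return np.append(P+r*u(t)/1e3+d*u(t+90)/1e3,z),t-90
E
python3 - <<'E'
from h import *
s=sense(); print(s['ee_pos'],s['contact_force'],s['q'].round(2) if hasattr(s['q'],'round') else s['q'])
print(row(*pipe_pose(190,.405,40)),pipe_pose(190,.405,40))
E
```

```text
[ 0.4605535  -0.2500486   0.40618333] [ 0.77901298 -0.33989212 -0.02413966] [-0.52  0.27  1.85 -0.    1.01 -1.4 ]
[-3.62, -1.8, 0.04, 0.02, 0.04, 8.11] (array([ 0.5432815 , -0.43444296,  0.405     ]), 100)
```

apply_moves(
  deltas=[0, -0.2, -0.1, 0, 0, 0, 0.5, 0, -0.5, -0.25, 0, 0, 0, 1.1, 0, -0.9, -0.45, 0, 0, 0, 2.0, 0, -1.3, -0.65, 0, 0, 0, 2.9, 0, -1.7, -0.85, 0, 0, 0, 3.8, 0, -2.1, -1.05, 0, 0, 0, 4.7, 0, -2.5, -1.25, 0, 0, 0, 5.6, 0, -2.9, -1.45, 0, 0, 0, 6.5, 0, -3.3, -1.65, 0, 0, 0, 7.4, 0, -3.5, -1.75, 0, 0, 0, 7.9, 0, -3.6, -1.8, 0, 0, 0, 8.1, 0, -3.62, -1.8, 0, 0, 0, 8.1],
)

```text
time: 11.55
ee_pos: [0.5428, -0.4347, 0.4027]
tcp_rot: [0.642, 0.766, -0.0, -0.001]
contact_force: [-1.0, 0.1, -0.4]
opening: 0.0
grasp_force: 0.0
```

```bash
python3 - <<'E'
from h import *
s=sense(); print(row(*pipe_pose(190,.405,40)),row(*pipe_pose(190,.250,40)),s['ee_pos'])
c=cam('side','s5.png'); cv2.imwrite('pics/s5.png',cv2.resize(c['frame'][110:310,190:410,::-1],None,fx=3,fy=3))
E
```

```text
[0.0, 0.01, -0.05, -0.02, -0.02, 0.01] [-0.0, 0.01, 3.05, -0.02, -0.02, 0.01] [ 0.54284189 -0.43465665  0.40273989]
```

View pics/s5.png

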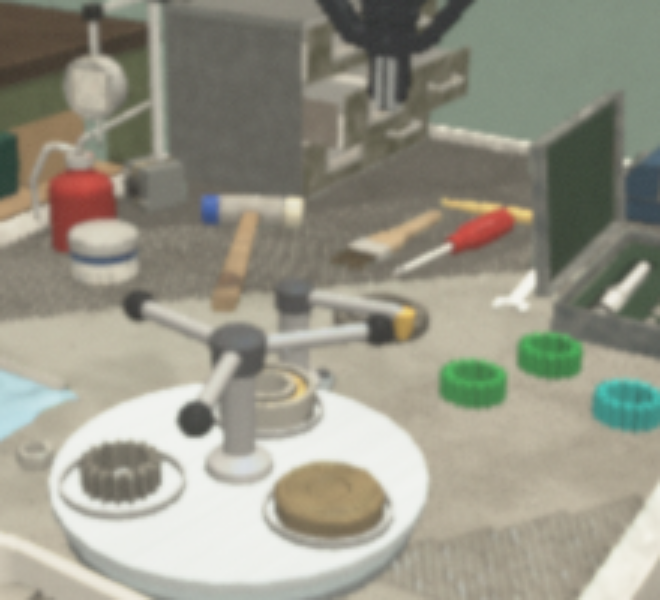

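The bearing is behind the hub by the post, at crop (285,395). The pipe is still swung out, with its nozzle at (405,322), and the finger is above it on the outer side. I lower the finger.

apply_moves(
  deltas=[0, 0, 0, 0.4, 0, 0, 0, 0, 0, 0, 1.0, 0, 0, 0, 0, 0, 0, 1.6, 0, 0, 0, 0, 0, 0, 2.2, 0, 0, 0, 0, 0, 0, 2.8, 0, 0, 0, 0, 0, 0, 3.05, 0, 0, 0, 0, 0, 0, 3.08, 0, 0, 0],
)

```text
time: 12.3
ee_pos: [0.5425, -0.4336, 0.2488]
tcp_rot: [0.642, 0.767, 0.0, -0.002]
contact_force: [0.2, 0.3, 0.6]
opening: -0.001
grasp_force: 0.0
```

```bash
python3 - <<'E'
from h import *
s=sense(); print(s['ee_pos'],s['contact_force'])
z=.25
r0=np.array(row(*pipe_pose(190,z,40),s)); print(r0)
for t,d in [(190,34),(190,28),(190,22),(190,17)]+[(190-4*k,17) for k in range(1,9)]: print(t,np.round(row(*pipe_pose(t,z,d),s)-r0,2).tolist())
r0=np.array(row(*pipe_pose(158,z),s)); R0=None
E
```

```text
[ 0.54247752 -0.43359726  0.24877071] [0.19283741 0.33206236 0.63081977]
[-0.02  0.01 -0.02 -0.03 -0.03  0.02]
190 [0.12, 0.0, 0.0, 0.0, 0.0, 0.0]
190 [0.24, 0.0, 0.0, 0.0, 0.0, 0.0]
190 [0.36, 0.0, 0.0, 0.0, 0.0, 0.0]
190 [0.46, 0.0, 0.0, 0.0, 0.0, 0.0]
186 [0.54, -0.02, 0.0, 0.0, 0.0, 0.8]
182 [0.62, -0.03, 0.0, 0.0, 0.0, 1.6]
178 [0.7, -0.04, 0.0, 0.0, 0.0, 2.4]
174 [0.78, -0.05, 0.0, 0.0, 0.0, 3.2]
170 [0.86, -0.05, 0.0, 0.0, 0.0, 4.0]
166 [0.94, -0.04, 0.0, -0.01, 0.0, 4.8]
162 [1.02, -0.03, 0.0, -0.01, 0.0, 5.6]
158 [1.1, -0.01, 0.0, -0.01, 0.0, 6.4]
```

apply_moves(
  deltas=[0, 0.12, 0, 0, 0, 0, 0, 0, 0.24, 0, 0, 0, 0, 0, 0, 0.36, 0, 0, 0, 0, 0, 0, 0.46, 0, 0, 0, 0, 0, 0, 0.54, -0.02, 0, 0, 0, 0.8, 0, 0.62, -0.03, 0, 0, 0, 1.6, 0, 0.7, -0.04, 0, 0, 0, 2.4, 0, 0.78, -0.05, 0, 0, 0, 3.2, 0, 0.86, -0.05, 0, 0, 0, 4.0, 0, 0.94, -0.04, 0, 0, 0, 4.8, 0, 1.02, -0.03, 0, 0, 0, 5.6, 0, 1.1, -0.01, 0, 0, 0, 6.4],
)

```text
time: 13.5
ee_pos: [0.5333, -0.3806, 0.2518]
tcp_rot: [0.83, 0.558, 0.0, 0.001]
contact_force: [0.2, -1.9, -0.5]
opening: 0.002
grasp_force: 0.9
```

```bash
python3 - <<'E'
from h import *
s=sense(); print(s['ee_pos'],s['contact_force'],pipe_pose(158,.25))
z=.25
r0=np.array(row(*pipe_pose(158,z),s)); print(r0)
for t in [158-3*k for k in range(1,13)]: print(t,np.round(row(*pipe_pose(t,z),s)-r0,2).tolist())
c=cam('top')
print([(round(d['p'],2),np.round(d['at'],3),proj(c,d['at'])) for n in('nozzle','swing','bearing') for d in nets.search_frame(n,'top')[:2]])
E
```

```text
[ 0.53329547 -0.38055536  0.25177244] [ 0.19697191 -1.89488921 -0.48652208] (array([ 0.53313658, -0.38065876,  0.25      ]), 68)
[-0.   -0.    0.04  0.03  0.01 -0.02]
155 [0.05, -0.02, 0.0, 0.0, 0.0, 0.6]
152 [0.11, -0.03, 0.0, 0.0, 0.0, 1.2]
149 [0.17, -0.04, 0.0, 0.0, 0.0, 1.8]
146 [0.23, -0.05, 0.0, 0.0, 0.0, 2.4]
143 [0.29, -0.05, 0.0, 0.0, 0.0, 3.0]
140 [0.35, -0.05, -0.01, 0.0, 0.0, 3.6]
137 [0.41, -0.05, -0.01, 0.0, 0.0, 4.2]
134 [0.47, -0.05, -0.01, 0.0, 0.0, 4.8]
131 [0.53, -0.04, -0.01, 0.0, -0.01, 5.4]
128 [0.59, -0.03, -0.01, 0.0, -0.01, 6.0]
125 [0.65, -0.01, -0.01, 0.0, -0.01, 6.6]
122 [0.71, 0.01, -0.01, 0.0, -0.01, 7.2]
[(0.61, array([ 0.577, -0.29 ,  0.053]), array([281.5, 207.1]))]
```

Contact is made at about 1.9 N. I carry on, then creep up to the stop.

apply_moves(
  deltas=[0, 0.05, -0.02, 0, 0, 0, 0.6, 0, 0.11, -0.03, 0, 0, 0, 1.2, 0, 0.17, -0.04, 0, 0, 0, 1.8, 0, 0.23, -0.05, 0, 0, 0, 2.4, 0, 0.29, -0.05, 0, 0, 0, 3.0, 0, 0.35, -0.05, 0, 0, 0, 3.6, 0, 0.41, -0.05, 0, 0, 0, 4.2, 0, 0.47, -0.05, 0, 0, 0, 4.8, 0, 0.53, -0.04, 0, 0, 0, 5.4, 0, 0.59, -0.03, 0, 0, 0, 6.0, 0, 0.65, -0.01, 0, 0, 0, 6.6, 0, 0.69, 0, 0, 0, 0, 7.0],
)

```text
time: 14.9
ee_pos: [0.5459, -0.3486, 0.2509]
tcp_rot: [0.959, 0.284, -0.0, 0.0]
contact_force: [-1.1, -2.2, 0.6]
opening: 0.001
grasp_force: 0.7
```

```bash
python3 - <<'E'
from h import *
s=sense(); print(s['ee_pos'],s['contact_force'],pipe_pose(123,.25))
z=.25
r0=np.array(row(*pipe_pose(123,z),s)); print(r0)
for t in [121.5,120,118.5,117,115.5,114,113,112,111,110,109]: print(t,np.round(row(*pipe_pose(t,z),s)-r0,2).tolist())
E
```

```text
[ 0.54587486 -0.34863146  0.25087209] [-1.1392922  -2.18042374  0.62114419] (array([ 0.54628745, -0.34863198,  0.25      ]), 33)
[0.01 0.   0.02 0.   0.   0.01]
121.5 [0.03, -0.0, 0.0, 0.0, 0.0, 0.3]
120 [0.05, -0.01, 0.0, 0.0, 0.0, 0.6]
118.5 [0.08, -0.02, 0.0, 0.0, 0.0, 0.9]
117 [0.11, -0.02, 0.0, 0.0, 0.0, 1.2]
115.5 [0.14, -0.03, 0.0, 0.0, 0.0, 1.5]
114 [0.17, -0.04, 0.0, 0.0, 0.0, 1.8]
113 [0.19, -0.04, 0.0, 0.0, 0.0, 2.0]
112 [0.21, -0.04, 0.0, 0.0, 0.0, 2.2]
111 [0.23, -0.04, 0.0, 0.0, 0.0, 2.4]
110 [0.25, -0.04, 0.0, 0.0, 0.0, 2.6]
109 [0.27, -0.04, 0.0, 0.0, 0.0, 2.8]
```

apply_moves(
  deltas=[0, 0.03, 0, 0, 0, 0, 0.3, 0, 0.05, -0.01, 0, 0, 0, 0.6, 0, 0.08, -0.02, 0, 0, 0, 0.9, 0, 0.11, -0.02, 0, 0, 0, 1.2, 0, 0.14, -0.03, 0, 0, 0, 1.5, 0, 0.17, -0.04, 0, 0, 0, 1.8, 0, 0.19, -0.04, 0, 0, 0, 2.0, 0, 0.21, -0.04, 0, 0, 0, 2.2, 0, 0.22, -0.04, 0, 0, 0, 2.3, 0, 0.23, -0.04, 0, 0, 0, 2.4, 0, 0.23, -0.04, 0, 0, 0, 2.4],
)

```text
time: 16.0
ee_pos: [0.5545, -0.3404, 0.2507]
tcp_rot: [0.983, 0.183, -0.0, -0.0]
contact_force: [-0.6, 0.5, 0.8]
opening: 0.007
grasp_force: 0.5
```

apply_moves(
  deltas=[0, 0.01, 0, 0, 0, 0, 0.1, 0, 0.02, 0, 0, 0, 0, 0.2, 0, 0.02, 0, 0, 0, 0, 0.2],
)

```text
time: 16.3
ee_pos: [0.5554, -0.3401, 0.2506]
tcp_rot: [0.985, 0.174, -0.0, -0.0]
contact_force: [-1.7, 0.7, 0.5]
opening: -0.001
grasp_force: 0.6
```

apply_moves(
  deltas=[0, 0.01, 0, 0, 0, 0, 0, 0, 0.02, 0, 0, 0, 0, 0, 0, 0.03, 0, 0, 0, 0, 0, 0, 0.04, 0, 0, 0, 0, 0, 0, 0.04, 0, 0, 0, 0, 0],
)

```text
time: 16.8
ee_pos: [0.5568, -0.3396, 0.2506]
tcp_rot: [0.985, 0.174, -0.001, -0.0]
contact_force: [-5.2, -1.5, 1.3]
opening: -0.006
grasp_force: 2.6
```

apply_moves(
  deltas=[0, 0.01, 0, 0, 0, 0, 0, 0, 0.02, 0, 0, 0, 0, 0, 0, 0.03, 0, 0, 0, 0, 0, 0, 0.03, 0, 0, 0, 0, 0],
)

```text
time: 17.2
ee_pos: [0.5573, -0.3395, 0.2505]
tcp_rot: [0.985, 0.174, -0.002, -0.0]
contact_force: [-9.4, -3.5, 3.5]
opening: 0.003
grasp_force: 5.4
```

The force climbs to 10 N with hardly any motion, so the pipe is on its stop. I back off the way I came, then lift and clear the view.

apply_moves(
  deltas=[0, -0.1, 0, 0, 0, 0, 0, 0, -0.3, 0, 0, 0, 0, 0, 0, -0.5, 0, 0, 0, 0, 0, 0, -0.6, 0, -0.3, 0, 0, 0, 0, -0.6, 0, -0.9, 0, 0, 0, 0, -0.6, 0, -1.6, 0, 0, 0, 0, -0.6, 0, -2.3, 0, 0, 0, 0, -0.6, 0, -3.0, 0, 0, 0, 0, -0.9, 0.4, -3.2, 0, 0, 0, 0, -1.4, 0.9, -3.2, 0, 0, 0, 0, -2.0, 1.4, -3.2, 0, 0, 0, 0, -2.6, 1.9, -3.2, 0, 0, 0],
)

```text
time: 18.4
ee_pos: [0.4683, -0.4737, 0.4125]
tcp_rot: [0.985, 0.174, 0.001, 0.001]
contact_force: [-0.2, -0.2, 0.1]
opening: 0.001
grasp_force: 0.0
```

apply_moves(
  deltas=[0, -0.5, 0.4, 0, 0, 0, 0, 0, -1.0, 0.8, 0, 0, 0, 0, 0, -1.5, 1.2, 0, 0, 0, 0, 0, -2.0, 1.6, 0, 0, 0, 0, 0, -2.5, 2.0, 0, 0, 0, 0, 0, -2.5, 2.0, 0, 0, 0, 0],
)

```text
time: 19.0
ee_pos: [0.3832, -0.6125, 0.412]
tcp_rot: [0.985, 0.172, 0.0, 0.001]
contact_force: [0.3, -0.6, 0.1]
opening: 0.005
grasp_force: 0.0
```

```bash
python3 - <<'E'
from h import *
s=sense(); print(s['time'],s['ee_pos'],s['contact_force'])
c=cam('top'); print('station crop px',(proj(c,np.append(C+.078*u(-70.4),.055))-[190,150]+.4)*4)
a=cv2.resize(c['frame'][150:300,190:390,::-1],None,fx=4,fy=4,interpolation=cv2.INTER_CUBIC); cv2.imwrite('pics/t6.png',a)
E
```

```text
19.0 [ 0.3832464  -0.61250217  0.41197337] [ 0.25708217 -0.56144565  0.10519881]
station crop px [390.  252.4]
```

View pics/t6.png

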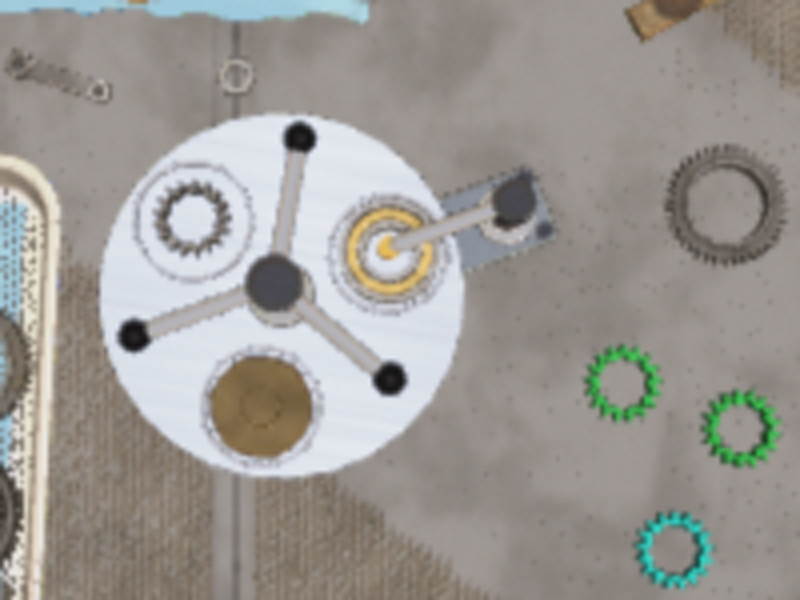

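The picture shows the nozzle at crop (389,247) over the centre of the bearing at (389,250), with the station computed at (390,252). The bystanders have not moved and the arm is clear, so I hand in.

```bash
python3 -c "
from h import *
print(ticket.close_job())"
```

```text
the job is handed in; nothing more can be done
None
```

I turned the bearing to the blow-off station (within about 1–2 mm by the top camera), pushed the pipe against its stop with the nozzle over the bearing, and handed the job in at about 19 s with the arm clear; the hand-in returned no verdict.

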